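# Free a seized hinge pin

### The job

The steel hinge pin with the flat crossbar head has seized in its knuckle. Grip the crossbar and work the pin loose little by little, twisting it well to one side and back again while pulling it up rather than pulling it straight; then draw it out of the bore and put it foot first into the small metal tin. Leave the round-knobbed pin in its own hinge and the tin standing.

Things in the scene. Friction and masses are not known exactly. Their poses are not given: they have to be found in the camera images.
- hinge_pin: Seized steel pin, 77 mm long, about 80 g, upright in hinge_a, crossbar parallel to the hinge's x. Origin: centre of its foot (lower end), at the start 8 mm above the bench; z up along the pin. Shank 14 mm diameter from 0 to 32 mm, collar 24 mm diameter to 36 mm, neck 12 mm diameter to 52 mm, then the crossbar. Its foot leaves the bore after a rise of 32 mm
- hinge_pin_grip (a point): Centre of the pin's flat crossbar, 64.5 mm above its foot: 44 mm long (x), 11 mm thick (y), 25 mm high; grip it across the thickness. The pin is stuck for the first 9 mm of its rise, then slides freely. A straight pull takes about 25 to 35 N; twisting 0.5 rad each way (either first) while rising 2.5 mm a stroke takes 15 to 20 N. A grip of 40 N holds it
- hinge_a: Fixed hinge half that holds the seized pin: dark steel leaf 90 x 56 x 6 mm (long along its x) with four screws, lying on the bench, and on it an upright round knuckle 38 mm diameter whose top is 40 mm above the bench, with a vertical through bore. Origin under the centre of the bore at bench level, z up. It stands left or right of the vice
- hinge_b: Fixed hinge half of the same shape and size on the other side of the vice, holding the round-knobbed pin. Origin as for hinge_a
- knob_pin: Loose steel pin of the same length in hinge_b, told apart by its round knob head, 28 mm diameter. Origin at its foot. Leave it where it is
- tin: Small round open metal tin (aluminium cup), rim 72 mm outside diameter and 60 mm high, wall 3 mm, floor about 5 mm thick, a little narrower at the foot, standing loose between the vice (160 mm high, ends 0.43 m ahead of the robot) and the tall drawer cabinet (front 0.68 m ahead; swing across short of it), 0.35 kg. Origin at the centre of its underside, z up
Things that resemble listed ones, but are neither listed nor needed, are in the scene too. Leave any green or pink look-alike of the hinge_b alone.

How it is judged (in metres and radians):
On the way, in this order (a step that is already met when the one before it is completed fails the run):
1. the pin, still stuck but already raised between 1 and 9 mm, is twisted at least 14 degrees away from the line of its hinge leaf, either way (angle between the x axis of hinge_pin and the x axis of hinge_a, either way round above 0.25 rad and z of hinge_pin in the frame of hinge_a between 0.009 and 0.017 m), for 0.05 s.
2. still in its bore, it is twisted back to within 7 degrees of the line of the leaf (or passes through it) (angle between the x axis of hinge_pin and the x axis of hinge_a, either way round below 0.12 rad and z of hinge_pin in the frame of hinge_a below 0.036 m), for 0.05 s.
3. the pin is drawn right out of the bore (z of hinge_pin in the frame of hinge_a above 0.045 m), for 0.1 s.
At the end, for the whole second after the job is handed in: The crossbar pin rests in the tin, its foot inside (within 36 mm of the tin's axis, less than 30 mm above the bench), at rest; the tin stands upright on the bench (within 11 degrees); the knobbed pin is in hinge_b (foot less than 18 mm above the bench, within 10 mm of the bore's axis) (horizontal distance between hinge_pin and tin below 0.036 m and height (world z) of hinge_pin below 0.03 m and linear speed of hinge_pin below 0.05 m/s and angle between tin's own z axis and vertical below 0.2 rad and height (world z) of tin below 0.02 m and z of knob_pin in the frame of hinge_b below 0.018 m and horizontal distance between knob_pin and hinge_b below 0.01 m); the robot touches nothing.
It fails at once if the round-knobbed pin is moved by more than 15 mm (distance of knob_pin from where it was at the start of the episode above 0.015 m).
It fails at once if the tin is tipped over (more than 45 degrees) (angle between tin's own z axis and vertical above 0.785 rad).
It also fails if it takes over 58 s, if anything falls off the work surface, if the arm or the gripper's body presses on something with over 40 N, if the wrist force passes 120 N, or if a joint passes its speed limit or range.

### The arm

A 7-joint arm with a two-finger parallel gripper is mounted at the origin on a cart in front of the work surface, level with it; the furniture and walls round the work are solid. World frame = base frame: x ahead of the robot, y to its left, z up, the work surface at z = 0. Lengths are in mm, angles in rad, forces in N, time in s.
With the tool pointing down it reaches from about 400 to 850 mm from the base axis. Payload 4.4 kg.
Tool frame: the origin (TCP) lies between the finger pads; the fingertips stand ctrl.tip_extent ahead of it and the grasp point (between the pads) lies 2 mm behind it (ctrl.tip_extent is the distance from the TCP to the fingertips, in mm); z points along the fingers, y is the line along which they close (so a half turn about z gives the same grasp; the last joint's range is limited). The gripper opens to 94 mm and grips with 3 to 60 N. Pads are 16 mm wide; open, the fingers measure 119 mm over their backs; the gripper's body (75 mm by 177 mm) begins 78 mm behind the grasp point.
Start: joints at [1.049, 0.628, 0.038, 1.517, -0.027, 0.996, -0.02], TCP at [286.146, -583.642, 222.478] pointing down, gripper open.
Joint ranges: [-3.06, 3.06], [-0.37, 2.12], [-1.25, 1.32], [0.18, 2.47], [-1.1, 4.24], [0.23, 1.98], [-2.94, 2.94]. Speed limits (rad/s): [2.57, 2.57, 3.14, 3.14, 3.14, 3.14, 3.14].

### API

Orientations are given as a 3x3 rotation matrix whose columns are the frame's x, y, z axes.
In Python, from cell import ctrl gives the robot as it stands. The module is installed in compiled form; this text tells all that it offers.
- The arm moves only by the tool step_arm, never from a script. Its argument "motion" is a list that holds one entry, the list of rows, each a list of 7 numbers: the finger opening in mm, from 0 to 94, then the shift along the tool's x, y, z in mm, then the turn, a rotation vector about the tool's x, y, z in rad. A call has 1 to 10 rows; each row shifts and turns the commanded pose from where the row before left it, along the tool's axes as they then stand; what a row does not reach is not made up. A row lasts 1/8 s, in which the tool goes at most 62.5 mm and 10.7 degrees, less where a joint would pass 70% of its speed; a pose out of reach is approached as far as the arm can. A call with a gripper value outside its range is refused whole. The fingers move at their own pace and stop on an object; "grip_force" is the grip in N (left out, the last holds). Time passes only in rows, so rows that do not move let the fingers close. It gives the time, the measured TCP pose, the force, the opening and the grip force at its end, in the units of the state.
- ctrl.sense(): the state, without advancing time (a new reading comes with each control period).
- ctrl.capture(name): name is "scene" or "top" or "wrist"; returns the picture (480x640x3 uint8, red, green, blue); there is no depth.
- ctrl.camera_info(name): a dict with "mtx" (3x3 intrinsics, pixels), "extrinsics" (4x4, takes a point from world to camera coordinates); the wrist camera has in their place "mount" (4x4, takes a point from camera to tool coordinates, whose origin is the TCP and whose axes are the flange's). Camera axes: x right, y down, z forward; pixel columns grow to the right and rows downward; lengths in mm; the calibration is good to about 2 mm. A picture is of the moment at which its call begins: read the wrist's pose just before it. camera_info takes no time and is no camera call.
- ctrl.job_done(): hands the job in; it is judged then, once.
The state is a dict: "time": time; "joints": joint angles; "joint_vel": joint speeds; "joint_efforts": joint torques, N m; "tcp_pos": TCP position; "tcp_rot": TCP orientation; "ft_force": force on the tool from outside, world axes, zero at the start; "moment": the same for the moment, N m; "grip_width": finger opening in mm; "grip_force": force on a finger pad.
Only numpy, scipy, OpenCV 4.12 (cv2) and the standard library are available. Lean on these libraries where they do the work, as an engineer would, in place of code of your own. Each camera call takes 0.05 s, during which the arm holds its last target. There are 200 camera calls.

## Working session

There is one attempt and no reset: what is moved stays moved. The work goes in short steps, Python scripts to look and compute and a tool call to move; the robot and the scene stay as the last step left them, time stands still between calls to the robot, and variables do not carry over. Pictures are saved under pics/ and viewed, at most 10 in all, crops included, and the job is handed in when it is done.

Besides the shell and the picture viewer there is one more tool, called after ">>>" as name(argument=value, ...), one argument or row to a line, values as JSON. step_arm: Moves the arm, as the interface text tells. Its arguments: {"type":"object","properties":{"motion":{"type":"array","items":{"type":"array","items":{"type":"array","items":{"type":"number"}}}},"grip_force":{"type":"number"}},"required":["motion"]}

```bash
mkdir -p pics; python3 - <<'E'
from cell import ctrl
import cv2,numpy as np
np.set_printoptions(precision=4,suppress=True)
for n in("scene","top"):
    im=ctrl.capture(n); cv2.imwrite(f"pics/{n}0.png",im[:,:,::-1]); i=ctrl.camera_info(n); print(n,i["mtx"],i["extrinsics"])
print(ctrl.camera_info("wrist")); s=ctrl.sense(); print(s["tcp_pos"],s["tcp_rot"],ctrl.tip_extent,s["time"])
E
```

```text
scene [[436.7461   0.     318.6433]
 [  0.     436.7461 238.4185]
 [  0.       0.       1.    ]] [[ -0.8505  -0.5256  -0.0208 392.3578]
 [ -0.2491   0.4373  -0.8641 185.3534]
 [  0.4633  -0.7297  -0.5028 689.438 ]
 [  0.       0.       0.       1.    ]]
top [[573.0727   0.     322.0647]
 [  0.     573.0727 233.3581]
 [  0.       0.       1.    ]] [[  -0.027    -0.9996    0.0075   11.4265]
 [  -0.9822    0.0251   -0.1859  456.152 ]
 [   0.1857   -0.0124   -0.9825 1165.6177]
 [   0.        0.        0.        1.    ]]
{'mtx': array([[420.4369,   0.    , 315.6691],
       [  0.    , 420.4369, 238.962 ],
       [  0.    ,   0.    ,   1.    ]]), 'mount': array([[   0.0003,   -0.9687,   -0.2484,   72.1297],
       [   1.    ,    0.0002,    0.0001,    0.5934],
       [  -0.    ,   -0.2484,    0.9687, -161.7019],
       [   0.    ,    0.    ,    0.    ,    1.    ]])}
[ 285.9067 -583.1193  221.6632] [[ 0.8979  0.4402 -0.0007]
 [ 0.4402 -0.8979  0.0015]
 [-0.     -0.0017 -1.    ]] 17.0 0.1
```

View pics/scene0.png

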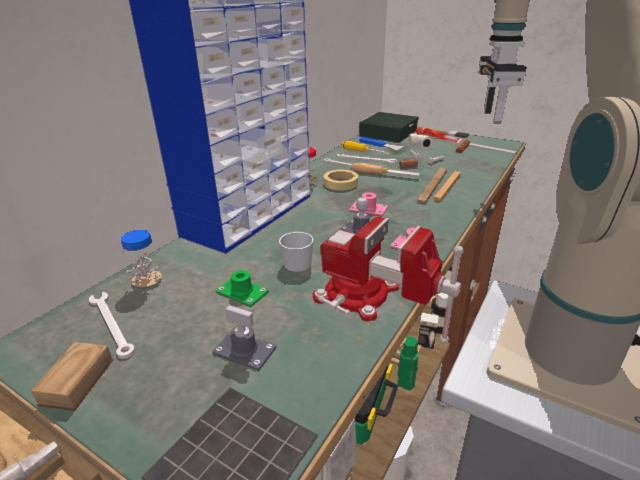

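View pics/top0.png

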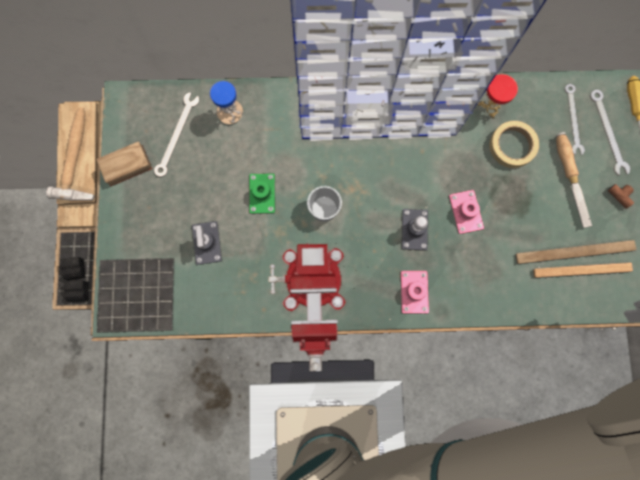

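The scene view shows the crossbar pin in its grey hinge at about (243,335), the tin at (296,252) and the red vice between. The top view shows hinge_a at (206,242), the tin at (324,203) and hinge_b with the knob at (416,228).

```bash
cat > h.py <<'E'
import numpy as np,cv2
from cell import ctrl
np.set_printoptions(precision=3,suppress=True)
def ray(n,px,z,E=None):
    i=ctrl.camera_info(n);K=i["mtx"]
    if E is None: E=i["extrinsics"]
    R,t=E[:3,:3],E[:3,3]; c=-R.T@t
    d=R.T@np.linalg.solve(K,np.array([px[0],px[1],1.])); return c+d*(z-c[2])/d[2]
def wristE(s):
    T=np.eye(4);T[:3,:3]=s["tcp_rot"];T[:3,3]=s["tcp_pos"]
    return np.linalg.inv(T@ctrl.camera_info("wrist")["mount"])
E
python3 - <<'E'
from h import *
im=cv2.imread("pics/top0.png")
print("leaf4",ray("top",(206,243),6),"pin head top",ray("top",(204,233),85),"tin rim",ray("top",(324,203),60),"hb",ray("top",(415,230),6), "vice", ray("top",(315,245),160))
hs=cv2.cvtColor(im,cv2.COLOR_BGR2HSV)
sub=im[215:270,185:230]; cv2.imwrite("pics/c.png",np.hstack([cv2.resize(sub,None,fx=8,fy=8,interpolation=cv2.INTER_CUBIC),cv2.resize(im[180:235,300:345],None,fx=8,fy=8,interpolation=cv2.INTER_CUBIC)]))
m=((hs[...,2]<95)&(hs[...,1]<70)).astype(np.uint8)[215:270,185:230]
cs,_=cv2.findContours(m,0,1)
c=max(cs,key=cv2.contourArea);b=cv2.boxPoints(cv2.minAreaRect(c))+[185,215]
print(b,np.array([ray("top",p,6) for p in b]))
E
```

```text
leaf4 [448.427 250.589   6.   ] pin head top [455.172 239.619  85.   ] tin rim [517.757  -6.148  60.   ] hb [ 465.508 -203.659    6.   ] vice [412.059  14.897 160.   ]
[[182.556 236.229]
 [214.99  232.413]
 [217.502 253.765]
 [185.068 257.58 ]] [[464.63  301.473   6.   ]
 [471.263 231.353   6.   ]
 [424.23  225.585   6.   ]
 [417.722 295.227   6.   ]]
```

View pics/c.png

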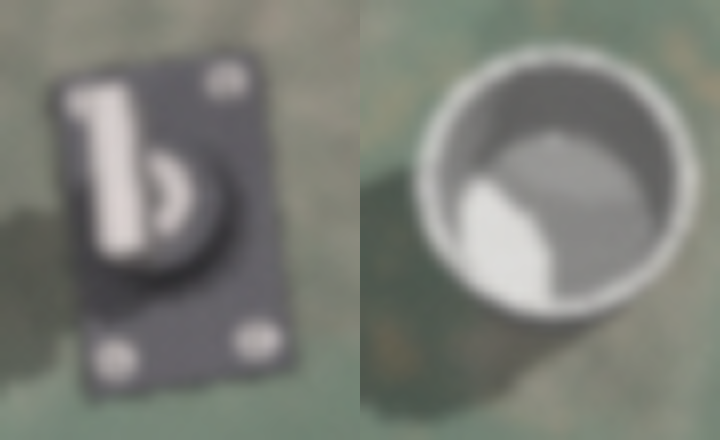

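The crop shows the crossbar's top running from crop (105,87) to (125,252), in line with the leaf, and the tin's rim centred at full-image pixel (324.5,202.8).

```bash
python3 - <<'E'
from h import *
f=lambda u,v,z: ray("top",(u/8+185,v/8+215),z)
a,b=f(105,87,85),f(125,252,85); print("bar",a,b,(a+b)/2,"yaw",np.arctan2(*(a-b)[[1,0]]))
L=[f(u,v,6) for u,v in((50,80),(255,50),(300,370),(85,400))]
print("leaf",np.mean(L,0),"yaw",[np.arctan2(*(L[i]-L[j])[[1,0]]) for i,j in((0,3),(1,2))])
print("tin",ray("top",(324.5,202.8),60))
E
```

```text
bar [470.245 251.72   85.   ] [427.552 246.116  85.   ] [448.898 248.918  85.   ] yaw 0.1305109648336002
leaf [448.413 249.388   6.   ] yaw [np.float64(0.12132404369862225), np.float64(0.14293494365214338)]
tin [518.162  -7.209  60.   ]
```

>>> step_arm(
  motion=[
    [[94,41,-38,-1,0,0,0],[94,41,-38,-1,0,0,0],[94,41,-38,-1,0,0,0],[94,41,-38,-1,0,0,0],[94,41,-38,-1,0,0,0],[94,41,-38,-1,0,0,0],[94,41,-38,-1,0,0,0],[94,41,-38,-1,0,0,0],[94,41,-38,-1,0,0,0],[94,41,-38,-1,0,0,0]],
  ],
  grip_force=45,
)

```text
time: 1.35
tcp_pos: [487.3, -60.3, 232.4]
tcp_rot: [[0.898, 0.44, -0.0], [0.44, -0.898, -0.0], [-0.0, 0.0, -1.0]]
ft_force: [0.8, -0.9, 0.6]
grip_width: 93.9
grip_force: 0.0
```

>>> step_arm(
  motion=[
    [[94,14.4,-42,0,0,0,0],[94,14.4,-42,0,0,0,0],[94,14.4,-42,0,0,0,0],[94,14.4,-42,0,0,0,0],[94,14.4,-42,0,0,0,0],[94,14.4,-42,0,0,0,0],[94,14.4,-42,0,0,0,0],[94,0,0,0,0,0,0.165],[94,0,0,0,0,0,0.165],[94,0,0,0,0,0,0]],
  ],
)

```text
time: 2.6
tcp_pos: [447.8, 246.4, 232.2]
tcp_rot: [[0.992, 0.127, -0.0], [0.127, -0.992, -0.001], [-0.0, 0.001, -1.0]]
ft_force: [0.2, -0.1, -0.8]
grip_width: 94.3
grip_force: 0.0
```

```bash
python3 - <<'E'
from h import *
s=ctrl.sense(); print(s["tcp_pos"],s["joints"],np.arctan2(s["tcp_rot"][1][0],s["tcp_rot"][0][0]))
np.save("E.npy",wristE(s)); im=ctrl.capture("wrist"); cv2.imwrite("pics/w1.png",im[:,:,::-1])
E
```

```text
[447.836 246.385 232.212] [-0.569  0.418  0.015  1.888 -0.008  0.836 -1.993] 0.12779381027621348
```

View pics/w1.png

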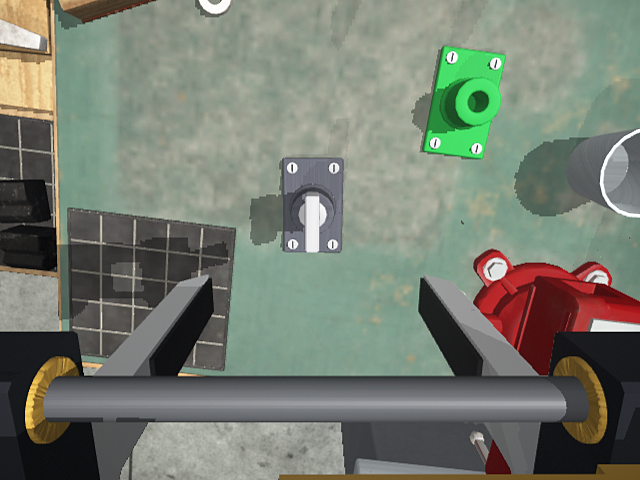

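The wrist view shows the bar's top at about x 306–320, y 196–252 (centre (313,224)), almost parallel to tool x.

```bash
python3 - <<'E'
from h import *
im=cv2.imread("pics/w1.png"); E=np.load("E.npy"); sub=im[150:262,270:355]
g=cv2.cvtColor(sub,cv2.COLOR_BGR2GRAY); m=(g>205).astype(np.uint8)
n,l,st,ce=cv2.connectedComponentsWithStats(m)
k=1+np.argmax(st[1:,4]); print(st[k],ce[k])
c=cv2.findContours((l==k).astype(np.uint8),0,1)[0][0]; b=cv2.boxPoints(cv2.minAreaRect(c))+[270,150]
P=np.array([ray("wrist",p,85,E) for p in b]); print(b,P,P.mean(0))
h=cv2.cvtColor(sub,cv2.COLOR_BGR2HSV)
E
```

```text
[ 36  46  21  56 831] [43.304 72.333]
[[306. 196.]
 [326. 196.]
 [326. 251.]
 [306. 251.]] [[472.598 256.157  85.   ]
 [474.484 241.495  85.   ]
 [432.579 235.839  85.   ]
 [430.63  250.998  85.   ]] [452.573 246.122  85.   ]
```

>>> step_arm(
  motion=[
    [[60,3,-2,30,0,0,0],[60,0,0,40,0,0,0],[45,0,0,40,0,0,0],[40,0,0,30,0,0,0],[40,0,0,14,0,0,0],[40,0,0,7,0,0,0],[40,0,0,0,0,0,0],[30,0,0,0,0,0,0]],
  ],
)

```text
time: 3.65
tcp_pos: [451.5, 249.1, 72.4]
tcp_rot: [[0.992, 0.126, 0.002], [0.126, -0.992, 0.001], [0.002, -0.001, -1.0]]
ft_force: [-0.6, -0.7, 0.6]
grip_width: 33.1
grip_force: 0.0
```

```bash
python3 - <<'E'
from h import *
s=ctrl.sense(); print(s["tcp_pos"],s["ft_force"],s["grip_width"])
np.save("E.npy",wristE(s)); im=ctrl.capture("wrist"); cv2.imwrite("pics/w2.png",im[:,:,::-1])
E
```

```text
[451.543 249.147  72.409] [-0.601 -0.672  0.561] 33.08399428212964
```

View pics/w2.png

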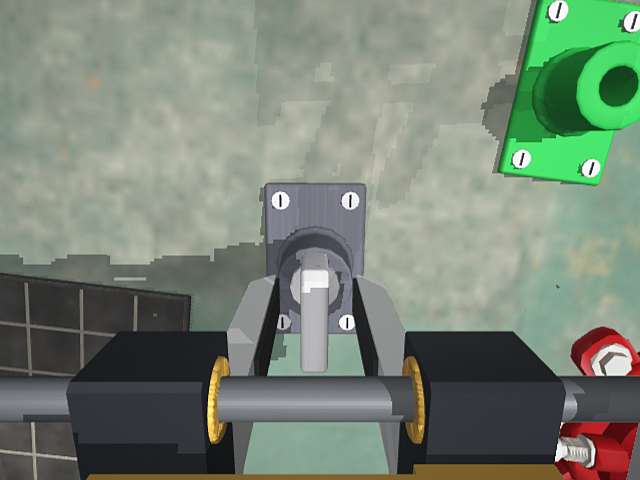

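The wrist view shows the bar midway between the fingers (x 302–328, rear end at y≈370) and the leaf's screws at (280,200), (350,200), (282,323), (347,323).

```bash
python3 - <<'E'
from h import *
E=np.load("E.npy")
P=np.array([ray("wrist",p,7,E) for p in((280,200),(350,200),(347,323),(282,323))]);print(P,P.mean(0), np.arctan2(*(P[0]-P[3])[[1,0]]),np.arctan2(*(P[1]-P[2])[[1,0]]))
for y in(252,270,287,370): print(y,ray("wrist",(315,y),85,E))
E
```

```text
[[484.952 272.493   7.   ]
 [489.762 234.657   7.   ]
 [417.446 225.774   7.   ]
 [412.617 263.663   7.   ]] [451.194 249.147   7.   ] 0.12147169057844372 0.12223110319934923
252 [480.424 252.496  85.   ]
270 [473.491 251.619  85.   ]
287 [466.8   250.772  85.   ]
370 [431.981 246.366  85.   ]
```

>>> step_arm(
  motion=[
    [[0,0,0,1.5,0,0,0],[0,0,0,0,0,0,0],[0,0,0,0,0,0,0],[0,0,0,0,0,0,0],[0,0,0,0,0,0,0]],
  ],
  grip_force=48,
)

```text
time: 4.32
tcp_pos: [450.9, 249.5, 70.2]
tcp_rot: [[0.992, 0.126, 0.0], [0.126, -0.992, 0.001], [0.001, -0.001, -1.0]]
ft_force: [-0.9, 2.6, 3.7]
grip_width: 10.6
grip_force: 48.0
```

>>> step_arm(
  motion=[
    [[0,0,0,-0.6,0,0,0.1],[0,0,0,-0.6,0,0,0.1],[0,0,0,-0.6,0,0,0.1],[0,0,0,-0.6,0,0,0.1],[0,0,0,-0.4,0,0,0.1],[0,0,0,0,0,0,0]],
  ],
)

```text
time: 5.08
tcp_pos: [450.6, 249.0, 71.2]
tcp_rot: [[0.931, -0.364, -0.0], [-0.364, -0.931, -0.001], [-0.0, 0.001, -1.0]]
ft_force: [3.7, 4.2, -22.6]
grip_width: 10.4
grip_force: 48.0
```

>>> step_arm(
  motion=[
    [[0,0,0,-0.6,0,0,-0.125],[0,0,0,-0.6,0,0,-0.125],[0,0,0,-0.6,0,0,-0.125],[0,0,0,-0.6,0,0,-0.125],[0,0,0,0,0,0,0]],
  ],
)

```text
time: 5.7
tcp_pos: [450.4, 248.8, 73.8]
tcp_rot: [[0.992, 0.128, -0.001], [0.128, -0.992, -0.0], [-0.001, -0.0, -1.0]]
ft_force: [2.8, 5.3, -21.8]
grip_width: 10.7
grip_force: 48.0
```

>>> step_arm(
  motion=[
    [[0,0,0,-0.6,0,0,-0.125],[0,0,0,-0.6,0,0,-0.125],[0,0,0,-0.6,0,0,-0.125],[0,0,0,-0.6,0,0,-0.125],[0,0,0,0,0,0,0]],
  ],
)

```text
time: 6.32
tcp_pos: [450.7, 249.1, 76.8]
tcp_rot: [[0.809, 0.587, -0.0], [0.587, -0.809, 0.001], [0.0, -0.001, -1.0]]
ft_force: [2.2, 5.1, -16.7]
grip_width: 10.6
grip_force: 48.0
```

>>> step_arm(
  motion=[
    [[0,0,0,-0.6,0,0,0.125],[0,0,0,-0.6,0,0,0.125],[0,0,0,-0.6,0,0,0.125],[0,0,0,-0.6,0,0,0.125],[0,0,0,0,0,0,0]],
  ],
)

```text
time: 6.95
tcp_pos: [451.0, 248.3, 80.8]
tcp_rot: [[0.992, 0.127, 0.001], [0.127, -0.992, -0.001], [0.001, 0.001, -1.0]]
ft_force: [-0.2, 0.4, -0.1]
grip_width: 10.4
grip_force: 48.0
```

```bash
python3 - <<'E'
from h import *
s=ctrl.sense(); print(s["tcp_pos"],s["ft_force"],s["grip_width"])
a=ctrl.capture("wrist")[150:450,200:450]; b=ctrl.capture("scene")[290:380,195:295]
cv2.imwrite("pics/w3.png",np.hstack([a,cv2.resize(b,(333,300),interpolation=cv2.INTER_CUBIC)])[:,:,::-1])
E
```

```text
[450.985 248.337  80.78 ] [-0.16   0.378 -0.103] 10.428957309318056
```

View pics/w3.png

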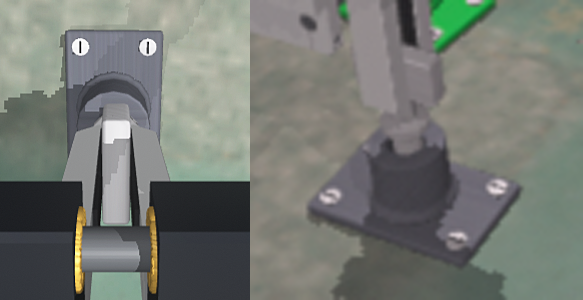

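The wrist crop shows the bar still seated between the pads (rear end ~373 against 370 before), so it has not slipped. Drawing it out.

>>> step_arm(
  motion=[
    [[0,0,0,-5,0,0,0],[0,0,0,-8,0,0,0],[0,0,0,-8,0,0,0],[0,0,0,-10,0,0,0],[0,0,0,-10,0,0,0],[0,0,0,-15,0,0,0],[0,0,0,-20,0,0,0],[0,0,0,-20,0,0,0],[0,0,0,-10,0,0,0],[0,0,0,0,0,0,0]],
  ],
)

```text
time: 8.3
tcp_pos: [451.2, 249.0, 186.8]
tcp_rot: [[0.992, 0.125, 0.001], [0.125, -0.992, 0.001], [0.001, -0.001, -1.0]]
ft_force: [0.1, 0.4, -2.2]
grip_width: 10.8
grip_force: 48.0
```

>>> step_arm(
  motion=[
    [[0,10,15,0,0,0,0],[0,8,32,0,0,0,0],[0,8,40,0,0,0,0],[0,5.4,45,0,0,0,0],[0,5,45,0,0,0,0],[0,0,40,0,0,0,0],[0,0,28,0,0,0,0],[0,0,17.6,0,0,0,0],[0,0,0,0,0,0,0],[0,0,0,0,0,0,0]],
  ],
)

```text
time: 9.55
tcp_pos: [519.8, -5.9, 185.8]
tcp_rot: [[0.992, 0.127, -0.0], [0.127, -0.992, 0.001], [-0.0, -0.001, -1.0]]
ft_force: [0.8, 0.4, -0.9]
grip_width: 10.9
grip_force: 48.0
```

```bash
python3 - <<'E'
from h import *
s=ctrl.sense(); print(s["tcp_pos"],s["ft_force"],s["grip_width"])
np.save("E.npy",wristE(s)); im=ctrl.capture("wrist"); cv2.imwrite("pics/w4.png",im[:,:,::-1])
E
```

```text
[519.751  -5.946 185.77 ] [ 0.814  0.365 -0.87 ] 10.87839044713518
```

View pics/w4.png

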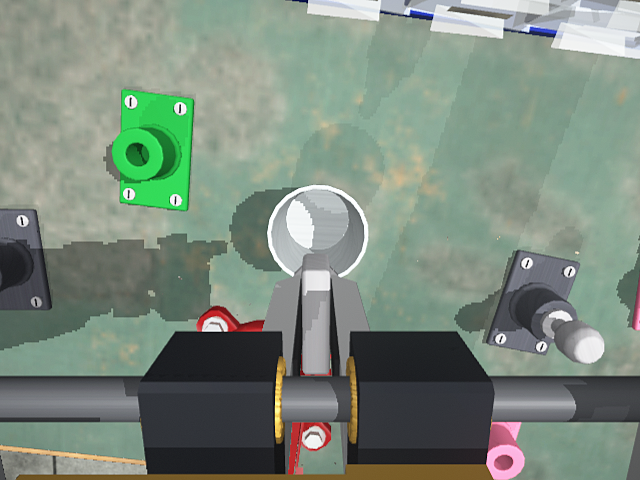

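The pin is held over the tin; the rim spans x 267–368 with its far edge at (318,185).

```bash
python3 - <<'E'
from h import *
E=np.load("E.npy"); t=np.array([.992,.127,0])
f=ray("wrist",(318,185),60,E); l=ray("wrist",(267,234),60,E); r=ray("wrist",(368,234),60,E)
c=f-36*t; print(f,l,r,(l+r)/2,c); s=ctrl.sense(); d=c-s["tcp_pos"]; print(s["tcp_rot"].T@d)
E
```

```text
[556.324  -3.276  60.   ] [517.568  27.895  60.   ] [526.628 -42.602  60.   ] [522.098  -7.354  60.   ] [520.612  -7.848  60.   ]
[  0.524   2.362 125.848]
```

>>> step_arm(
  motion=[
    [[0,1,2,15,0,0,0],[0,0,0,25,0,0,0],[0,0,0,20,0,0,0],[0,0,0,15,0,0,0],[0,0,0,15,0,0,0],[0,0,0,12,0,0,0],[0,0,0,8,0,0,0],[0,0,0,4,0,0,0],[0,0,0,0,0,0,0],[0,0,0,0,0,0,0]],
  ],
)

```text
time: 10.85
tcp_pos: [521.5, -9.1, 72.4]
tcp_rot: [[0.992, 0.125, 0.001], [0.125, -0.992, 0.0], [0.001, 0.0, -1.0]]
ft_force: [0.3, -0.0, 0.1]
grip_width: 10.5
grip_force: 48.0
```

>>> step_arm(
  motion=[
    [[0,0,0,1.5,0,0,0],[0,0,0,1.5,0,0,0],[0,0,0,0,0,0,0],[0,0,0,0,0,0,0]],
  ],
)

```text
time: 11.35
tcp_pos: [521.2, -9.1, 69.0]
tcp_rot: [[0.992, 0.125, 0.0], [0.125, -0.992, 0.0], [0.0, -0.0, -1.0]]
ft_force: [0.0, -0.2, -0.7]
grip_width: 10.6
grip_force: 48.0
```

>>> step_arm(
  motion=[
    [[16,0,0,0,0,0,0],[20,0,0,0,0,0,0],[24,0,0,0,0,0,0],[26,0,0,0,0,0,0],[26,0,0,0,0,0,0],[26,0,0,0,0,0,0],[26,0,0,0,0,0,0]],
  ],
)

```text
time: 12.22
tcp_pos: [521.2, -9.1, 69.0]
tcp_rot: [[0.992, 0.125, 0.0], [0.125, -0.992, 0.0], [0.0, 0.0, -1.0]]
ft_force: [0.5, 0.7, -0.3]
grip_width: 25.9
grip_force: 0.0
```

>>> step_arm(
  motion=[
    [[26,0,0,-2,0,0,0],[26,0,0,-5,0,0,0],[26,0,0,-8,0,0,0],[26,0,0,-12,0,0,0],[26,0,0,-20,0,0,0],[26,0,0,-30,0,0,0],[26,0,0,-40,0,0,0],[26,0,0,-30,0,0,0],[26,0,0,0,0,0,0],[26,0,0,0,0,0,0]],
  ],
)

```text
time: 13.48
tcp_pos: [520.6, -9.1, 215.7]
tcp_rot: [[0.992, 0.125, -0.001], [0.125, -0.992, -0.0], [-0.001, -0.0, -1.0]]
ft_force: [0.1, -0.1, 0.3]
grip_width: 25.9
grip_force: 0.0
```

```bash
python3 - <<'E'
from h import *
s=ctrl.sense(); print(s["tcp_pos"],s["ft_force"],s["grip_width"])
cv2.imwrite("pics/w5.png",np.hstack([ctrl.capture("wrist")[100:480,130:510],ctrl.capture("scene")[180:370,200:390].repeat(2,0).repeat(2,1)])[:,:,::-1])
E
```

```text
[520.571  -9.074 215.743] [ 0.059 -0.085  0.348] 25.93404514612297
```

View pics/w5.png

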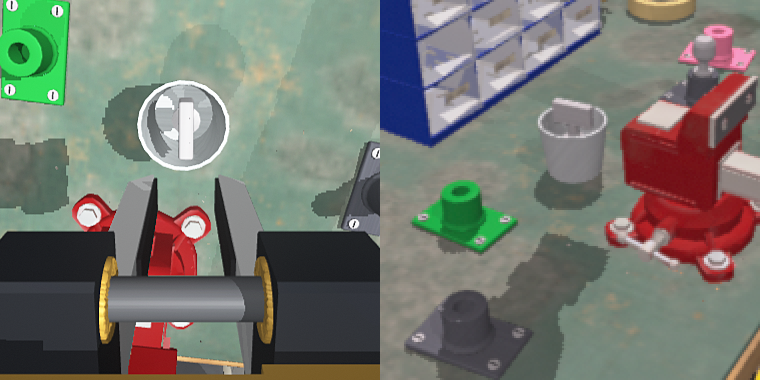

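The pin stands in the upright tin, hinge_a is empty, the knobbed pin is in place and the gripper is clear.

```bash
python3 -c "
from cell import ctrl
print(ctrl.job_done())"
```

```text
the job is handed in; nothing more can be done
None
```

I worked the seized crossbar pin loose with twisting strokes and set it foot first in the tin; the tin is upright and the knobbed pin was not touched. The job is handed in (about 13.6 s used), but no verdict came back.

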